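Dispense one stamp plate and push it onto the mat

TASK

Press the plunger of the stamp-plate dispenser all the way down once so that a single plate slides out, and let the plunger come back up. Then, with the fingertips, push that plate across the table until it lies flat and completely on the small square grey mat. Only press and push: do not lift the plate, leave the other plates in the dispenser and leave the things standing around undisturbed.

Things in the scene. Friction and masses are not known exactly. Their poses are not given: they have to be found in the camera images.
- dispenser: Ivory dispenser fixed to the table. Origin: on the table under the centre of its magazine; z up, plates come out along -x, the plunger stands at +x. Magazine: open-topped square tube, 49 mm outside, 4 mm walls, 38 mm high, with a 13 mm high exit slot at the foot of its -x wall. Behind it a housing 60 mm wide, 32 mm high, from x = 24 to 100 mm (two low feet beside it, to y = 39 mm either way)
- exit (a point): Point on the table, 56 mm along -x from the dispenser's origin, where the centre of the ejected plate comes to lie at a slow full press (12 mm clear of the magazine). The plunger drives a pusher, 34 mm wide, 8 mm high, 2.3 mm per mm, that slides the lowest plate out on the table and goes back in as the plunger rises; the next plate then drops. Another press would eject it
- plunger_top (a point): Centre of the top of the plunger's round knob (32 mm across, 7 mm thick), 62 mm along +x from the dispenser's origin and 67 mm above the table when up; moves with the plunger
- plunger (a joint): Plunger travel, m: 0 up, 0.026 fully down (straight down). Spring: 2 N at the start to 4.5 N at the bottom, plus up to about 1.5 N of friction and damping of 40 N s/m; rises by itself in about half a second when let go
- plate_a: The lowest plate of the stack, the one that comes out: round white plastic stamp plate, 38 mm across, 10 mm thick, about 15 g, flower relief on top. Origin: centre of its underside, z up. It starts on the table inside the magazine
- plate_b: Second plate of the stack, the same; it must stay in the magazine
- plate_c: Third (top) plate of the stack, the same; it must stay in the magazine
- mat: Thin grey square mat, 120 mm by 120 mm, under 1 mm thick, flat on the table and fixed: plates slide onto it without a step. Origin at its centre, x and y along its edges, z up. To the left or to the right of the dispenser and nearer the robot
- dish: White dish, 100 mm across, 18 mm high, on the other side from the mat. Origin: centre of its underside. Bystander
- dropper: White dropper bottle, 24 mm across, 66 mm high. Origin: centre of its underside. Bystander
- cup: Clear plastic measuring cup, 66 mm across, 70 mm high. Origin: centre of its underside. Bystander
- mould: Ivory hand mould with plunger, standing, 44 mm square, 125 mm high, far to the left. Origin: centre of its underside. Bystander
Not all that is in view belongs to the job. Leave any green or purple look-alike of the dispenser alone.

How it is judged:
On the way, in this order (a step that is already met when the one before it is completed fails the run):
1. the plunger is pressed down and the lowest plate is out of the magazine (value of joint plunger above 0.022 m and x of plate_a in the frame of dispenser below -0.041 m), for 0.02 s.
2. the plunger is back up (value of joint plunger below 0.003 m), for 0.1 s.
3. the plate is on the mat (x of plate_a in the frame of mat between -0.042 and 0.042 m and y of plate_a in the frame of mat between -0.042 and 0.042 m), for 0.2 s.
At the end, for the whole second after the job is handed in: The ejected plate lies flat and at rest on the table, right way up, wholly on the mat (its centre within 42 mm of the mat's centre along both of the mat's edges); the plunger is up (within 3 mm); the other two plates are in the magazine (within 12 mm of its axis) (all of step 3 and angle between plate_a's own z axis and vertical below 0.12 rad and height (world z) of plate_a below 0.005 m and linear speed of plate_a below 0.02 m/s and value of joint plunger below 0.003 m and horizontal distance between each of plate_b, plate_c and dispenser below 0.012 m); the robot touches nothing.
It fails at once if the plate is lifted off the table (its underside more than 12 mm up) (height (world z) of plate_a above 0.012 m).
It fails at once if a second plate leaves the dispenser (more than 12 mm from the magazine's axis, or up out of it) (not (horizontal distance between plate_b and dispenser below 0.012 m) or not (horizontal distance between plate_c and dispenser below 0.012 m) or height (world z) of plate_b above 0.03 m or height (world z) of plate_c above 0.035 m).
It fails at once if the dish, dropper bottle, measuring cup or hand mould is moved by more than 15 mm (distance of any of dish, dropper, cup, mould from where it was at the start of the episode above 0.015 m).
It also fails if it takes over 59 s, if anything falls off the work surface, if the arm or the gripper's body presses on something with over 40 N, if the wrist force passes 120 N, or if a joint passes its speed limit or range.

ROBOT

A 6-joint arm with a two-finger parallel gripper is mounted at the origin on the work surface. World frame = base frame: x ahead of the robot, y to its left, z up, the work surface at z = 0. Lengths are in m, angles in rad, forces in N, time in s.
With the tool pointing down it reaches from about 0.375 to 0.9 m from the base axis. Payload 3.1 kg.
Tool frame: the origin (TCP) lies where the fingers leave the gripper's body, on its centre line; the fingertips stand 73 mm ahead of it and the grasp point (between the pads) lies 54 mm ahead of it; z points along the fingers, y is the line along which they close (so a half turn about z gives the same grasp; the last joint's range is limited). The gripper opens to 85 mm and grips with 20 to 120 N. Pads are 22 mm wide; open, the fingers measure 114 mm over their backs; the gripper's body (76 mm by 85 mm) begins 54 mm behind the grasp point. The pads swing forward as they close: fully open they stand 13 mm farther back than shut.
Start: joints at [1.085, 0.527, 1.433, -0, 1.181, -0.178], TCP at [0.189, 0.596, 0.304] pointing down, gripper open.
Joint ranges: [-3.08, 3.08], [-0.75, 2.2], [0.22, 2.44], [-1.43, 4.57], [0, 2.65], [-2.85, 2.85]. Speed limits (rad/s): [2.79, 2.79, 3.14, 3.14, 3.14, 3.14].

INTERFACE

Orientations are given as a unit quaternion [x, y, z, w].
In Python, from station import manip gives the robot as it stands.
- The arm moves only by the shell command python3 -m crank 'ROWS' [FORCE]. ROWS is JSON, a list of rows, each an object with "dp": the shift along the tool's x, y, z normalised to -1 to 1, where 1 is 50 cm, a list of three; "delta_rot": the turn, a rotation vector about the tool's x, y, z normalised to -1 to 1, where 1 is 2 pi rad, a list of three; "fingers": the opening, from -1 (shut) to 1 (fully open). A call has 1 to 12 rows; each row shifts and turns the commanded pose from where the row before left it, along the tool's axes as they then stand; what a row does not reach is not made up. A row lasts 1/12 s, in which the tool goes at most 41.7 mm and 7.16 degrees, less where a joint would pass 70% of its speed; a pose out of reach is approached as far as the arm can. A call with a number of a shift or a turn outside -1 to 1 is refused whole. A call with a gripper value outside its range is refused whole. The fingers move at their own pace and stop on an object; FORCE is the grip in N (left out, the last holds). Time passes only in rows, so rows that do not move let the fingers close. It gives the time, the measured TCP pose, the force, the opening and the grip force at its end, in the units of the state.
- manip.sense(): the state, without advancing time (a new reading comes with each control period).
- manip.snapshot(name): name is "scene" or "side" or "wrist"; returns (picture, depth): 480x640x3 uint8, red, green, blue; 480x640 float32, m along the optical axis (not along the pixel's ray), 0 where there is no reading.
- manip.camera_model(name): a dict with "fx", "fy", "cx", "cy" (pixels), "k1" (the pictures are not rectified: a ray, as slopes to the right and down, at radius r is drawn at 1 + k1 r^2 times it, then the intrinsics apply), "origin" and "attitude" of the camera in the world. Camera axes: x right, y up, looking along -z (the intrinsics and any distortion apply to the point x, -y, -z); pixel columns grow to the right and rows downward; lengths in m; the calibration is good to about 2 mm. A picture is of the moment at which its call begins: read the wrist's pose just before it. camera_model takes no time and is no camera call; for the wrist camera it gives the pose at the moment of the call.
- manip.sign_off(): hands the job in; it is judged then, once.
The state is a dict: "t": time; "q": joint angles; "qd": joint speeds; "tau": joint torques, N m; "tcp_pos": TCP position; "tool_rot": TCP orientation; "force": force on the tool from outside, world axes, zero at the start; "ft_torque": the same for the moment, N m; "finger_gap": opening from 0.0 (shut) to 1.0 (fully open); "gripper_force": force on a finger pad.
Only numpy, scipy, OpenCV 4.12 (cv2) and the standard library are available. Lean on these libraries where they do the work, as an engineer would, in place of code of your own. Each camera call takes 0.05 s, during which the arm holds its last target. There are 200 camera calls.

## Working session

There is one attempt and no reset: what is moved stays moved. The work goes in short steps, Python scripts to look and compute and a shell command to move; the robot and the scene stay as the last step left them, time stands still between calls to the robot, and variables do not carry over. Pictures are saved under pics/ and viewed, at most 10 in all, crops included, and the job is handed in when it is done.

```bash
mkdir -p pics; ls; python3 - <<'E'
from station import manip
import cv2,numpy as np
for n in("scene","side"):
    p,d=manip.snapshot(n); cv2.imwrite(f"pics/{n}0.png",p[...,::-1]); np.savez(f"{n}0.npz",p=p,d=d); print(manip.camera_model(n))
print(manip.sense())
E
```

```text
pics
{'fx': 459.1097361646566, 'fy': 459.1097361646566, 'cx': 319.6801397220028, 'cy': 237.75707983365757, 'k1': -0.003584226817827664, 'origin': array([ 1.19981756, -0.46313714,  0.657637  ]), 'attitude': array([0.40750472, 0.18031879, 0.37676477, 0.81207964])}
{'fx': 528.1975093669477, 'fy': 528.1975093669477, 'cx': 312.00912166715324, 'cy': 243.21808020432542, 'k1': -0.03146145042605955, 'origin': array([0.27849524, 0.78415233, 0.56386316]), 'attitude': array([-0.11419194,  0.47728055,  0.85108987, -0.18657307])}
{'t': 0.1, 'q': array([ 1.08550556e+00,  5.28340639e-01,  1.43379450e+00,  6.30342320e-06,
        1.18140301e+00, -1.78525364e-01]), 'qd': array([ 0.00019538, -0.00164458, -0.0008283 ,  0.00152623, -0.00020418,
        0.00061452]), 'tau': array([-7.27180141e-04, -4.43306994e+01, -1.78586268e+01, -2.78052994e-04,
        3.84568397e-03, -2.02355679e-06]), 'tcp_pos': array([0.18847757, 0.59536469, 0.30304488]), 'tool_rot': array([ 1.52783099e-01,  9.88259267e-01, -9.18708313e-04, -3.19723206e-04]), 'force': array([ 0.2402329 , -0.2255338 , -0.24009559]), 'ft_torque': array([-0.00637098,  0.03501592,  0.00774059]), 'gripper_force': 0.0, 'finger_gap': 0.9979711964933996}
```

View pics/scene0.png

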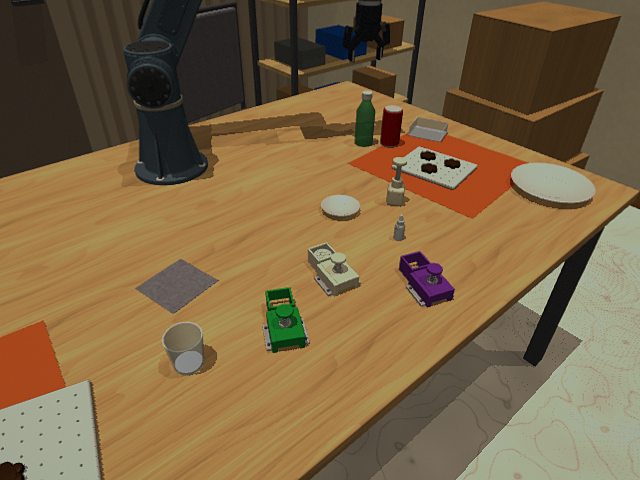

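View pics/side0.png

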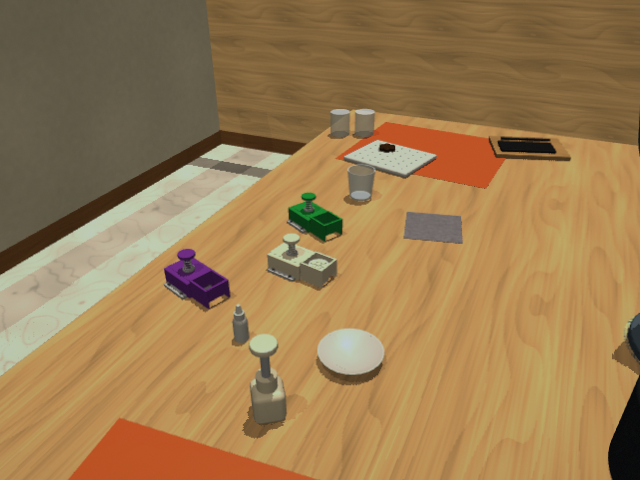

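Scene view: ivory dispenser at (335,268), mat at (178,285), dish (341,207), dropper (400,230), cup (184,347). Side view: dispenser (302,262), mat (433,227).
Could be mistaken for the dispenser: green (285,320), purple (427,278) and the ivory hand mould (397,185). I choose the ivory one at (335,268) and will check it in a close crop.

```bash
cat > h.py <<'E'
import numpy as np,cv2
from scipy.spatial.transform import Rotation as R
def ray(cm,uv):
    K=np.array([[cm['fx'],0,cm['cx']],[0,cm['fy'],cm['cy']],[0,0,1]])
    s=cv2.undistortPoints(np.array([[uv]],float),K,np.array([cm['k1'],0,0,0.]))[0,0]
    d=R.from_quat(cm['attitude']).apply([s[0],-s[1],-1]); return np.array(cm['origin']),d
def plane(cm,uv,z):
    o,d=ray(cm,uv); return o+d*(z-o[2])/d[2]
def tri(c1,u1,c2,u2):
    o,d=ray(c1,u1);p,e=ray(c2,u2)
    t=np.linalg.lstsq(np.c_[d,-e],p-o,rcond=None)[0]; a=o+d*t[0];b=p+e*t[1]
    return (a+b)/2,np.linalg.norm(a-b)
def depthpt(cm,uv,d):
    o,r=ray(cm,uv); return o+r*d
E
python3 - <<'E'
from station import manip
from h import *
out=[]
for n,(u,v,) in (("scene",(335,268)),("side",(302,260))):
    p=np.load(n+"0.npz")['p']; c=p[v-40:v+40,u-50:u+50]; out.append(cv2.resize(c,None,fx=4,fy=4,interpolation=cv2.INTER_CUBIC))
    # mat: grey-ish, low saturation
    cm=manip.camera_model(n); hsv=cv2.cvtColor(p,cv2.COLOR_RGB2HSV)
    m0={'scene':(178,285),'side':(433,227)}[n]
    m=((hsv[...,1]<70)&(hsv[...,2]<160)).astype(np.uint8)
    m=cv2.morphologyEx(m,cv2.MORPH_CLOSE,np.ones((3,3)));m=cv2.morphologyEx(m,cv2.MORPH_OPEN,np.ones((3,3)))
    _,l,st,ce=cv2.connectedComponentsWithStats(m); k=l[m0[1],m0[0]]; print(n,k,st[k],hsv[m0[1],m0[0]])
    pts=np.argwhere(l==k)[:,::-1]
    w=np.array([plane(cm,q,0)[:2] for q in pts[::3]])
    r=cv2.minAreaRect((w*1000).astype(np.float32)); print(r, cv2.boxPoints(r))
cv2.imwrite("pics/crop1.png",np.vstack(out)[...,::-1][:640])
E
python3 -c "
import cv2;a=cv2.imread('pics/crop1.png');cv2.imwrite('pics/crop1.png',__import__('numpy').hstack([a[:320],a[320:]]))"
```

```text
scene 21 [ 137  260   79   53 2247] [  9  32 104]
((476.9331359863281, -223.1428985595703), (119.53545379638672, 118.72679138183594), 13.335074424743652) [[ 405.085   -179.16522]
 [ 432.46878 -294.6909 ]
 [ 548.78125 -267.12057]
 [ 521.39746 -151.59491]]
side 10 [ 404  212   58   31 1485] [  9  22 117]
((474.5474548339844, -222.07838439941406), (117.94042205810547, 117.2688980102539), 12.763928413391113) [[ 404.0801  -177.92142]
 [ 429.98886 -292.29245]
 [ 545.0148  -266.23535]
 [ 519.1061  -151.86432]]
```

View pics/crop1.png

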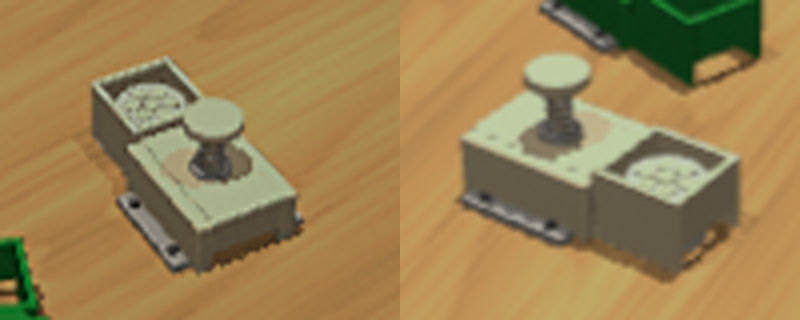

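The crop confirms the choice: an ivory magazine holding white relief plates, with a round knob on a plunger. In the scene view the knob top is at about (338,256) and the -x rim corners are at (308,248) and (327,242).

```bash
python3 - <<'E'
from station import manip
from h import *
S=manip.camera_model("scene");D=manip.camera_model("side")
sc=lambda x,y:(285+x/4-.375,228+y/4-.375)
sd=lambda x,y:(252+x/4-.375,220+y/4-.375)
for n,a,b,z in (("knob",(213,113),(157,71),.067),("c-y",(93,83),(340,157),.038),("c+y",(168,58),(283,205),.038)):
    print(n,tri(S,sc(*a),D,sd(*b)),plane(S,sc(*a),z),plane(D,sd(*b),z))
# masked depth of ivory -> housing footprint
for n,C in(("scene",S),("side",D)):
    f=np.load(n+"0.npz");d=f['d'];p=f['p']
    u0,v0=(285,228) if n=="scene" else (252,220)
    P=np.array([depthpt(C,(u,v),d[v,u]) for v in range(v0,v0+80) for u in range(u0,u0+100) if d[v,u]>0 and cv2.cvtColor(p[v:v+1,u:u+1],cv2.COLOR_RGB2HSV)[0,0,1]<90])
    k=P[(P[:,2]>.058)&(P[:,2]<.075)]; print(n,"knob",len(k),k.mean(0),k.min(0),k.max(0))
    k=P[(P[:,2]>.025)&(P[:,2]<.043)]; print("top",len(k),cv2.minAreaRect((k[:,:2]*1000).astype(np.float32)))
E
```

```text
knob (array([0.68103423, 0.04173271, 0.06607668]), np.float64(3.301868848349622e-05)) [0.68186008 0.04095116 0.067     ] [0.68027728 0.04309524 0.067     ]
c-y (array([0.59315624, 0.03378812, 0.03640346]), np.float64(0.002140424957288839)) [0.59587278 0.0328233  0.038     ] [0.59157888 0.03499334 0.038     ]
c+y (array([0.60157111, 0.08002461, 0.03609834]), np.float64(0.003315846918515134)) [0.60512313 0.07889982 0.038     ] [0.59937701 0.08105186 0.038     ]
scene knob 141 [0.68493441 0.03771411 0.06638901] [0.6678874  0.02373112 0.0602546 ] [0.69926398 0.05597051 0.06944655]
top 978 ((659.1032104492188, 42.787376403808594), (60.265533447265625, 125.90398406982422), 79.73451232910156)
side knob 142 [0.67943974 0.04407489 0.06524398] [0.6651862  0.0266615  0.05840417] [0.69546866 0.05692321 0.06774876]
top 1225 ((656.7905883789062, 45.29283905029297), (63.049171447753906, 127.16724395751953), 80.83463287353516)
```

Dispenser origin is at about (0.6205, 0.052) with yaw -10.3°, and the knob is at (0.681, 0.042, 0.066). These agree with the given sizes. The mat centre is at (0.476, -0.2225), measured 119 x 118 mm. I now move over the knob with the fingers shut.

```bash
R='{"dp":[-0.053,-0.0316,0],"delta_rot":[0,0,0],"fingers":-1}'
python3 -m crank '[{"dp":[-0.053,-0.0316,0],"delta_rot":[0,0,0],"fingers":-1},{"dp":[-0.053,-0.0316,0],"delta_rot":[0,0,0],"fingers":-1},{"dp":[-0.053,-0.0316,0],"delta_rot":[0,0,0],"fingers":-1},{"dp":[-0.053,-0.0316,0],"delta_rot":[0,0,0],"fingers":-1},{"dp":[-0.053,-0.0316,0],"delta_rot":[0,0,0],"fingers":-1},{"dp":[-0.053,-0.0316,0],"delta_rot":[0,0,0],"fingers":-1},{"dp":[-0.053,-0.0316,0],"delta_rot":[0,0,0],"fingers":-1},{"dp":[-0.053,-0.0316,0],"delta_rot":[0,0,0],"fingers":-1},{"dp":[-0.053,-0.0316,0],"delta_rot":[0,0,0],"fingers":-1},{"dp":[-0.053,-0.0316,0],"delta_rot":[0,0,0],"fingers":-1},{"dp":[-0.053,-0.0316,0],"delta_rot":[0,0,0],"fingers":-1},{"dp":[-0.053,-0.0316,0],"delta_rot":[0,0,0],"fingers":-1}]'
python3 -m crank '[{"dp":[-0.053,-0.0316,0],"delta_rot":[0,0,0],"fingers":-1},{"dp":[-0.053,-0.0316,0],"delta_rot":[0,0,0],"fingers":-1},{"dp":[-0.053,-0.0316,0],"delta_rot":[0,0,0],"fingers":-1},{"dp":[-0.053,-0.0316,0],"delta_rot":[0,0,0],"fingers":-1},{"dp":[-0.053,-0.0316,0],"delta_rot":[0,0,0],"fingers":-1},{"dp":[-0.053,-0.0316,0],"delta_rot":[0,0,0],"fingers":-1},{"dp":[-0.053,-0.0316,0],"delta_rot":[0,0,0],"fingers":-1},{"dp":[-0.053,-0.0316,0],"delta_rot":[0,0,0],"fingers":-1},{"dp":[-0.053,-0.0316,0],"delta_rot":[0,0,0],"fingers":-1},{"dp":[-0.053,-0.0316,0],"delta_rot":[0,0,0],"fingers":-1},{"dp":[-0.053,-0.0316,0],"delta_rot":[0,0,0],"fingers":-1},{"dp":[-0.053,-0.0316,0],"delta_rot":[0,0,0],"fingers":-1}]'
python3 -m crank '[{"dp":[0,0,0],"delta_rot":[0,0,0.01914],"fingers":-1},{"dp":[0,0,0],"delta_rot":[0,0,0.01914],"fingers":-1},{"dp":[0,0,0],"delta_rot":[0,0,0.01914],"fingers":-1},{"dp":[0,0,0],"delta_rot":[0,0,0.01914],"fingers":-1},{"dp":[0,0,0],"delta_rot":[0,0,0.01914],"fingers":-1},{"dp":[0,0,0],"delta_rot":[0,0,0.01914],"fingers":-1},{"dp":[0,0,0],"delta_rot":[0,0,0.01914],"fingers":-1},{"dp":[0,0,0],"delta_rot":[0,0,0.01914],"fingers":-1},{"dp":[0,0,0],"delta_rot":[0,0,0.01914],"fingers":-1},{"dp":[0,0,0],"delta_rot":[0,0,0.01914],"fingers":-1},{"dp":[0,0,0],"delta_rot":[0,0,0.01914],"fingers":-1},{"dp":[0,0,0],"delta_rot":[0,0,0.01914],"fingers":-1}]'
```

```text
t: 1.1
tcp_pos: [0.4352, 0.3177, 0.3036]
tool_rot: [0.153, 0.988, -0.0, -0.0]
force: [1.3, 0.2, -0.8]
finger_gap: 0.004
gripper_force: 0.0
t: 2.1
tcp_pos: [0.681, 0.041, 0.3033]
tool_rot: [0.153, 0.988, -0.0, -0.001]
force: [0.6, 1.1, -0.5]
finger_gap: -0.001
gripper_force: 0.0
t: 3.1
tcp_pos: [0.6802, 0.0423, 0.3032]
tool_rot: [0.769, 0.639, -0.001, -0.001]
force: [-0.4, -0.6, 0.4]
finger_gap: -0.001
gripper_force: 0.0
```

```bash
python3 -m crank '[{"dp":[0,0,0.034],"delta_rot":[0,0,0],"fingers":-1},{"dp":[0,0,0.034],"delta_rot":[0,0,0],"fingers":-1},{"dp":[0,0,0.034],"delta_rot":[0,0,0],"fingers":-1},{"dp":[0,0,0.034],"delta_rot":[0,0,0],"fingers":-1},{"dp":[0,0,0.034],"delta_rot":[0,0,0],"fingers":-1},{"dp":[0,0,0.034],"delta_rot":[0,0,0],"fingers":-1},{"dp":[0,0,0.034],"delta_rot":[0,0,0],"fingers":-1},{"dp":[0,0,0.034],"delta_rot":[0,0,0],"fingers":-1},{"dp":[0,0,0.034],"delta_rot":[0,0,0],"fingers":-1}]'
python3 - <<'E'
from station import manip
from h import *
o=[]
for n in("scene","wrist","side"):
    p,d=manip.snapshot(n)
    if n=="wrist": o.append(cv2.resize(p,(400,300)))
    else:
        u,v=(335,240) if n=="scene" else (302,235)
        o.append(cv2.resize(p[v-60:v+60,u-50:u+50],(250,300)))
o=[cv2.resize(o[0],(250,300)),o[1][:, 50:350],o[2]]
cv2.imwrite("pics/above.png",np.hstack(o)[...,::-1]); print(manip.camera_model("wrist"),manip.sense()['force'])
E
```

```text
t: 3.85
tcp_pos: [0.6801, 0.0423, 0.1495]
tool_rot: [0.768, 0.641, -0.0, -0.0]
force: [0.2, 0.4, -0.1]
finger_gap: -0.0
gripper_force: 0.0
{'fx': 370.2001244237633, 'fy': 370.2001244237633, 'cx': 317.91993348422494, 'cy': 239.11900236980637, 'k1': -0.041529793938802344, 'origin': array([0.69409952, 0.12271532, 0.21786237]), 'attitude': array([-0.15952642,  0.0166445 , -0.08770713,  0.98314889])} [0.9081777  0.30175173 0.53193295]
```

View pics/above.png

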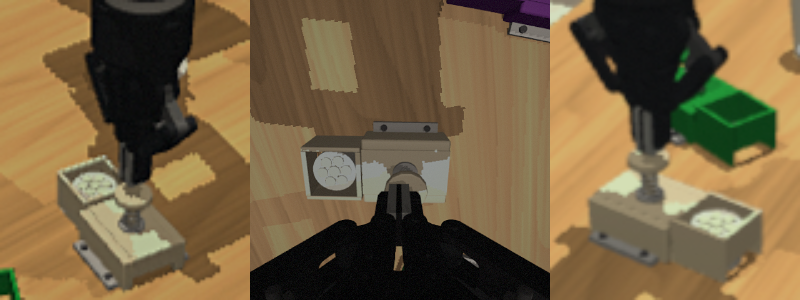

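Tips are centred just above the knob in all three views. Now the slow press.

```bash
python3 -m crank '[{"dp":[0,0,0.004],"delta_rot":[0,0,0],"fingers":-1},{"dp":[0,0,0.004],"delta_rot":[0,0,0],"fingers":-1},{"dp":[0,0,0.004],"delta_rot":[0,0,0],"fingers":-1},{"dp":[0,0,0.004],"delta_rot":[0,0,0],"fingers":-1},{"dp":[0,0,0.004],"delta_rot":[0,0,0],"fingers":-1},{"dp":[0,0,0.004],"delta_rot":[0,0,0],"fingers":-1},{"dp":[0,0,0.004],"delta_rot":[0,0,0],"fingers":-1},{"dp":[0,0,0.004],"delta_rot":[0,0,0],"fingers":-1},{"dp":[0,0,0.004],"delta_rot":[0,0,0],"fingers":-1},{"dp":[0,0,0.004],"delta_rot":[0,0,0],"fingers":-1},{"dp":[0,0,0.004],"delta_rot":[0,0,0],"fingers":-1},{"dp":[0,0,0.004],"delta_rot":[0,0,0],"fingers":-1}]'
python3 -m crank '[{"dp":[0,0,0.004],"delta_rot":[0,0,0],"fingers":-1},{"dp":[0,0,0.004],"delta_rot":[0,0,0],"fingers":-1},{"dp":[0,0,0.004],"delta_rot":[0,0,0],"fingers":-1},{"dp":[0,0,0.004],"delta_rot":[0,0,0],"fingers":-1},{"dp":[0,0,0.002],"delta_rot":[0,0,0],"fingers":-1}]'
```

```text
t: 5.0
tcp_pos: [0.6808, 0.0422, 0.1273]
tool_rot: [0.768, 0.641, 0.0, 0.0]
force: [-0.3, -0.5, 7.0]
finger_gap: 0.002
gripper_force: 3.0
t: 5.42
tcp_pos: [0.6807, 0.0422, 0.1181]
tool_rot: [0.768, 0.641, 0.0, 0.0]
force: [-0.9, -0.1, 5.0]
finger_gap: -0.0
gripper_force: 2.5
```

```bash
python3 -m crank '[{"dp":[0,0,0.002],"delta_rot":[0,0,0],"fingers":-1},{"dp":[0,0,0.002],"delta_rot":[0,0,0],"fingers":-1},{"dp":[0,0,0.002],"delta_rot":[0,0,0],"fingers":-1},{"dp":[0,0,0],"delta_rot":[0,0,0],"fingers":-1}]'
```

```text
t: 5.75
tcp_pos: [0.6807, 0.0422, 0.115]
tool_rot: [0.768, 0.641, 0.0, 0.0]
force: [-0.3, -0.1, 4.6]
finger_gap: -0.002
gripper_force: 2.1
```

```bash
python3 -m crank '[{"dp":[0,0,0.002],"delta_rot":[0,0,0],"fingers":-1},{"dp":[0,0,0.002],"delta_rot":[0,0,0],"fingers":-1},{"dp":[0,0,0],"delta_rot":[0,0,0],"fingers":-1}]'
```

```text
t: 6.0
tcp_pos: [0.6808, 0.0422, 0.1136]
tool_rot: [0.768, 0.641, 0.0, 0.0]
force: [-1.1, -1.1, 7.4]
finger_gap: 0.0
gripper_force: 3.4
```

```bash
python3 -m crank '[{"dp":[0,0,0.002],"delta_rot":[0,0,0],"fingers":-1},{"dp":[0,0,0],"delta_rot":[0,0,0],"fingers":-1}]'
```

```text
t: 6.17
tcp_pos: [0.6808, 0.0422, 0.1135]
tool_rot: [0.767, 0.641, 0.0, 0.0]
force: [-2.4, -0.7, 10.9]
finger_gap: 0.001
gripper_force: 5.5
```

The force is rising with no further travel, so the plunger is at the bottom stop. I raise and look.

```bash
python3 -m crank '[{"dp":[0,0,-0.01],"delta_rot":[0,0,0],"fingers":-1},{"dp":[0,0,-0.02],"delta_rot":[0,0,0],"fingers":-1},{"dp":[0,0,-0.03],"delta_rot":[0,0,0],"fingers":-0.5},{"dp":[0,0,-0.03],"delta_rot":[0,0,0],"fingers":-0.5},{"dp":[0,0,-0.03],"delta_rot":[0,0,0],"fingers":-0.5},{"dp":[0,0,-0.03],"delta_rot":[0,0,0],"fingers":-0.5},{"dp":[0,0,-0.03],"delta_rot":[0,0,0],"fingers":-0.5},{"dp":[0,0,-0.03],"delta_rot":[0,0,0],"fingers":-0.5},{"dp":[0,0,-0.03],"delta_rot":[0,0,0],"fingers":-0.5},{"dp":[0,0,-0.03],"delta_rot":[0,0,0],"fingers":-0.5}]'
python3 - <<'E'
from station import manip
from h import *
o=[]
for n in("scene","wrist","side"):
    cm=manip.camera_model(n); p,d=manip.snapshot(n); np.savez(n+"1.npz",p=p,d=d)
    if n=="wrist": np.save("w1.npy",cm,allow_pickle=True); o.append(cv2.resize(p,(400,300)))
    else:
        u,v=(315,255) if n=="scene" else (320,255)
        o.append(cv2.resize(p[v-50:v+50,u-33:u+34],(200,300),interpolation=cv2.INTER_CUBIC))
cv2.imwrite("pics/after.png",np.hstack(o)[...,::-1])
E
```

```text
t: 7.0
tcp_pos: [0.6801, 0.0423, 0.2472]
tool_rot: [0.768, 0.641, -0.0, -0.0]
force: [-0.1, -0.4, -0.0]
finger_gap: 0.249
gripper_force: 0.0
```

View pics/after.png

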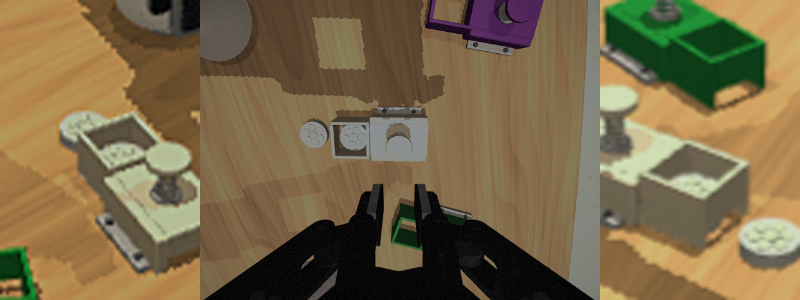

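The plate is out at wrist pixel (182,213), the plunger is back up, and the next plate has dropped in the magazine. Now I measure the plate in two views.

```bash
python3 - <<'E'
from station import manip
from h import *
W=np.load("w1.npy",allow_pickle=True).item()
C={"wrist":W,"side":manip.camera_model("side"),"scene":manip.camera_model("scene")}
ex=np.array([.5654,.0622,.010])
cs={}
for n,c0 in(("wrist",(182,213)),("side",None)):
    f=np.load(n+"1.npz");p=f['p'];cm=C[n];hsv=cv2.cvtColor(p,cv2.COLOR_RGB2HSV)
    if n=="side": c0=(320-33+int(770-600)//3,205+int(235/3))
    m=(hsv[...,1]<75).astype(np.uint8); m[:, :0]=0
    r=22; roi=m[c0[1]-r:c0[1]+r,c0[0]-r:c0[0]+r]
    _,l,st,ce=cv2.connectedComponentsWithStats(roi); k=l[r,r]; print(n,st[k],ce[k])
    pts=(np.argwhere(l==k)[:,::-1]+[c0[0]-r,c0[1]-r])
    P=np.array([plane(cm,q,.010)[:2] for q in pts]); print(" enclosing",cv2.minEnclosingCircle((P*1000).astype(np.float32)))
    D=np.array([depthpt(cm,q,f['d'][q[1],q[0]]) for q in pts]);T=D[D[:,2]>.007]; print(" depth top",np.median(D[:,2]),(T.min(0)+T.max(0))/2,T.max(0)-T.min(0))
    # bright top only
    cs[n]=(pts.min(0)+pts.max(0))/2
print(tri(C["wrist"],cs["wrist"],C["side"],cs["side"]))
f=np.load("scene0.npz");p=f['p'];d=f['d'];hsv=cv2.cvtColor(p,cv2.COLOR_RGB2HSV)
for n,sl,m in(("green",(slice(280,355),slice(255,315)),(hsv[...,0]>45)&(hsv[...,0]<75)&(hsv[...,1]>120)),("cup",(slice(315,380),slice(155,210)),hsv[...,1]<80)):
    q=np.argwhere(m[sl])+[sl[0].start,sl[1].start]
    P=np.array([depthpt(C["scene"],(u,v),d[v,u]) for v,u in q]);P=P[P[:,2]>.01];print(n,len(P),np.percentile(P,2,0),np.percentile(P,98,0))
E
```

```text
wrist [   0    1   44   43 1561] [22.13324792 22.73991031]
 enclosing ((567.83349609375, 64.15313720703125), 20.78948974609375)
 depth top 0.009268037092452996 [0.62154652 0.08389358 0.16346489] [0.1487182  0.07747501 0.31271623]
side [ 13  17  21  16 287] [22.63066202 24.3728223 ]
 enclosing ((563.4389038085938, 70.12883758544922), 24.41190528869629)
 depth top 0.008838784400776012 [0.56536612 0.06439343 0.00949154] [0.03681215 0.03952178 0.00498247]
(array([0.5648358 , 0.06427381, 0.0050463 ]), np.float64(0.0007646704673773441))
green 1551 [ 0.65095535 -0.17251398  0.01328952] [ 0.77454902 -0.07936284  0.06757881]
cup 1447 [ 0.6435816  -0.33009151  0.0125925 ] [ 0.70494    -0.27106423  0.07020524]
```

```bash
python3 - <<'E'
from station import manip
from h import *
print("dish",plane(manip.camera_model("scene"),(341,206),.015),plane(manip.camera_model("side"),(351,353),.015))
s=manip.sense();r=R.from_quat(s['tool_rot'])
d=r.inv().apply(np.array([.572,.1083,.15])-s['tcp_pos'])/.5; print(d, r.as_matrix()[:,:2].T)
E
```

```text
dish [0.4927395  0.22739693 0.015     ] [0.48481268 0.23135664 0.015     ]
[ 0.09123544 -0.23840509  0.19527728] [[ 1.78160415e-01  9.84001442e-01  1.68829157e-04]
 [ 9.83998605e-01 -1.78160309e-01  2.37669708e-03]]
```

```bash
python3 -m crank '[{"dp":[0.0228,-0.0596,0],"delta_rot":[0,0,0],"fingers":-0.5},{"dp":[0.0228,-0.0596,0],"delta_rot":[0,0,0],"fingers":-0.5},{"dp":[0.0228,-0.0596,0],"delta_rot":[0,0,0],"fingers":-0.5},{"dp":[0.0228,-0.0596,0],"delta_rot":[0,0,0],"fingers":-0.5},{"dp":[0,0,0.04],"delta_rot":[0,0,0],"fingers":-0.5},{"dp":[0,0,0.04],"delta_rot":[0,0,0],"fingers":-0.5},{"dp":[0,0,0.04],"delta_rot":[0,0,0],"fingers":-0.5},{"dp":[0,0,0.04],"delta_rot":[0,0,0],"fingers":-0.5},{"dp":[0,0,0.04],"delta_rot":[0,0,0],"fingers":-0.5},{"dp":[0,0,0.04],"delta_rot":[0,0,0],"fingers":-0.5},{"dp":[0,0,0.04],"delta_rot":[0,0,0],"fingers":-0.5},{"dp":[0,0,0.04],"delta_rot":[0,0,0],"fingers":-0.5}]'
python3 -m crank '[{"dp":[0,0,0.008],"delta_rot":[0,0,0],"fingers":-0.5},{"dp":[0,0,0.006],"delta_rot":[0,0,0],"fingers":-0.5},{"dp":[0,0,0.004],"delta_rot":[0,0,0],"fingers":-0.5},{"dp":[0,0,0],"delta_rot":[0,0,0],"fingers":-0.5}]'
python3 - <<'E'
from station import manip
from h import *
o=[]
for n in("wrist","side","scene"):
    p,d=manip.snapshot(n)
    if n=="wrist": o.append(cv2.resize(p,(400,300)))
    else:
        u,v=(320,240) if n=="scene" else (325,255)
        o.append(cv2.resize(p[v-50:v+50,u-33:u+34],(200,300),interpolation=cv2.INTER_CUBIC))
cv2.imwrite("pics/behind.png",np.hstack(o)[...,::-1])
E
```

```text
t: 8.15
tcp_pos: [0.5702, 0.1083, 0.0846]
tool_rot: [0.768, 0.641, -0.001, -0.001]
force: [0.1, 0.1, -1.3]
finger_gap: 0.25
gripper_force: 0.0
t: 8.48
tcp_pos: [0.5715, 0.1083, 0.0781]
tool_rot: [0.768, 0.641, 0.0, 0.0]
force: [-0.1, -0.9, 0.4]
finger_gap: 0.251
gripper_force: 0.0
```

View pics/behind.png

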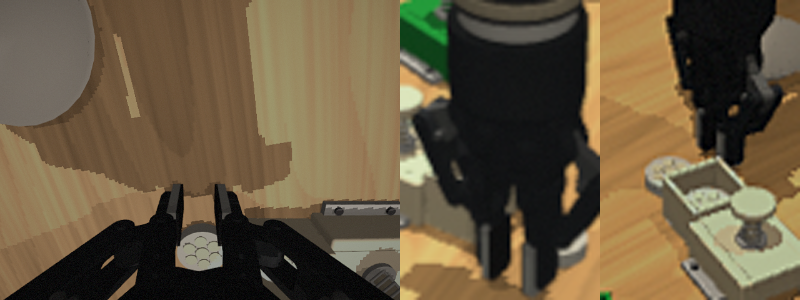

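The fingers straddle the plate's axis from behind. I lower a bit more, watching the force.

```bash
python3 -m crank '[{"dp":[0,0,0.003],"delta_rot":[0,0,0],"fingers":-0.5},{"dp":[0,0,0.003],"delta_rot":[0,0,0],"fingers":-0.5},{"dp":[0,0,0],"delta_rot":[0,0,0],"fingers":-0.5}]'
python3 - <<'E'
from station import manip
from h import *
s=manip.sense();r=R.from_quat(s['tool_rot'])
t=np.array([.476,-.2225,0]);P=np.array([.5658,.0637,0])
print((r.inv().apply(P-s['tcp_pos'])), r.inv().apply(t-P)/.5, s['force'])
p,d=manip.snapshot("side"); c=p[240:310,285:355]; cv2.imwrite("pics/tip.png",cv2.resize(c,(560,560),interpolation=cv2.INTER_CUBIC)[...,::-1])
E
```

```text
t: 8.88
tcp_pos: [0.5714, 0.1084, 0.0751]
tool_rot: [0.768, 0.641, 0.0, 0.0]
force: [0.1, 0.7, -0.8]
finger_gap: 0.246
gripper_force: 0.0
[-0.04492811  0.00246753  0.07508865] [-5.95236436e-01 -7.47763584e-02 -4.53153547e-05] [ 0.11649318  0.74927335 -0.82421159]
```

View pics/tip.png

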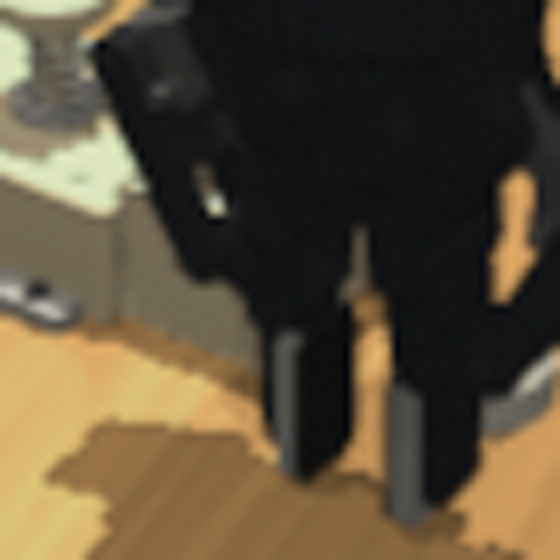

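The left-hand knuckle could come near the magazine wall, so I drift away from it while advancing. First a short, watched stretch.

```bash
python3 -m crank '[{"dp":[-0.008,-0.001,0],"delta_rot":[0,0,0],"fingers":-0.5},{"dp":[-0.008,-0.001,0],"delta_rot":[0,0,0],"fingers":-0.5},{"dp":[-0.008,-0.001,0],"delta_rot":[0,0,0],"fingers":-0.5},{"dp":[-0.008,-0.001,0],"delta_rot":[0,0,0],"fingers":-0.5}]'
python3 -m crank '[{"dp":[-0.008,-0.001,0],"delta_rot":[0,0,0],"fingers":-0.5},{"dp":[-0.008,-0.001,0],"delta_rot":[0,0,0],"fingers":-0.5},{"dp":[-0.008,-0.001,0],"delta_rot":[0,0,0],"fingers":-0.5},{"dp":[-0.008,-0.001,0],"delta_rot":[0,0,0],"fingers":-0.5}]'
python3 - <<'E'
from station import manip
from h import *
cm=manip.camera_model("scene");p,d=manip.snapshot("scene");cv2.imwrite("pics/p2.png",cv2.resize(p[210:290,260:380],(600,400),interpolation=cv2.INTER_CUBIC)[...,::-1])
E
```

```text
t: 9.27
tcp_pos: [0.5663, 0.0924, 0.0749]
tool_rot: [0.768, 0.641, -0.0, -0.0]
force: [-0.4, -0.3, 0.6]
finger_gap: 0.247
gripper_force: 0.0
t: 9.6
tcp_pos: [0.5616, 0.0771, 0.0749]
tool_rot: [0.768, 0.641, 0.0, 0.0]
force: [1.0, 0.5, -0.1]
finger_gap: 0.251
gripper_force: 0.1
```

View pics/p2.png

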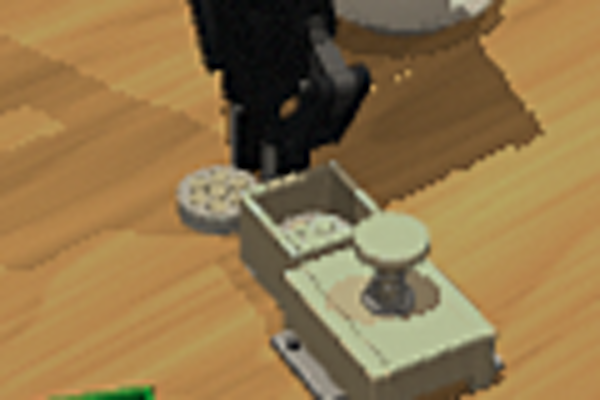

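The plate is seated in the cradle and the fingers clear the magazine. The remaining tool shift is -0.566 along x and -0.062 along y, so I do two thirds of it and then measure.

```bash
python3 -m crank '[{"dp":[-0.012,-0.0017,0],"delta_rot":[0,0,0],"fingers":-0.5},{"dp":[-0.0157,-0.0017,0],"delta_rot":[0,0,0],"fingers":-0.5},{"dp":[-0.0157,-0.0017,0],"delta_rot":[0,0,0],"fingers":-0.5},{"dp":[-0.0157,-0.0017,0],"delta_rot":[0,0,0],"fingers":-0.5},{"dp":[-0.0157,-0.0017,0],"delta_rot":[0,0,0],"fingers":-0.5},{"dp":[-0.0157,-0.0017,0],"delta_rot":[0,0,0],"fingers":-0.5},{"dp":[-0.0157,-0.0017,0],"delta_rot":[0,0,0],"fingers":-0.5},{"dp":[-0.0157,-0.0017,0],"delta_rot":[0,0,0],"fingers":-0.5},{"dp":[-0.0157,-0.0017,0],"delta_rot":[0,0,0],"fingers":-0.5},{"dp":[-0.0157,-0.0017,0],"delta_rot":[0,0,0],"fingers":-0.5},{"dp":[-0.0157,-0.0017,0],"delta_rot":[0,0,0],"fingers":-0.5},{"dp":[-0.012,-0.0017,0],"delta_rot":[0,0,0],"fingers":-0.5}]'
cat > pl.py <<'E'
from station import manip
from h import *
s=manip.sense();r=R.from_quat(s['tool_rot'])
for n in("scene","side"):
    cm=manip.camera_model(n);p,d=manip.snapshot(n)
    hsv=cv2.cvtColor(p,cv2.COLOR_RGB2HSV)
    q=np.argwhere((hsv[...,1]<70)&(hsv[...,2]>120)&(d>0))
    P=np.array([depthpt(cm,(u,v),d[v,u]) for v,u in q])
    k=(np.abs(P[:,2]-.0085)<.006)&(np.hypot(*(P[:,:2]-s['tcp_pos'][:2]).T)<.06)&(P[:,1]<.02)
    if k.sum()<20: print(n,"few",k.sum());continue
    T=P[k];c=(T.min(0)+T.max(0))/2;print(n,k.sum(),c,T.max(0)-T.min(0),"in tool",r.inv().apply(c-s['tcp_pos'])[:2])
    m=c[:2]-[.476,-.2225];a=np.radians(13);print(" in mat",[m@[np.cos(a),np.sin(a)],m@[-np.sin(a),np.cos(a)]])
E
python3 pl.py
```

```text
t: 10.65
tcp_pos: [0.5353, -0.0106, 0.0749]
tool_rot: [0.768, 0.641, -0.0, 0.0]
force: [0.1, -0.2, -0.0]
finger_gap: 0.249
gripper_force: 0.1
scene 107 [ 0.53129806 -0.0369587   0.00919142] [0.03921248 0.03765604 0.00622287] in tool [-0.02663721  0.00076309]
 in mat [np.float64(0.09561848590507252), np.float64(0.16834652687303664)]
side 51 [ 0.52915519 -0.03558574  0.00955205] [0.03639566 0.03136648 0.00449925] in tool [-0.02566903 -0.00159054]
 in mat [np.float64(0.09383938336424434), np.float64(0.17016634923671695)]
```

The plate is centred in the cradle, 26.6 mm ahead of the tool. I finish the push, with x -0.384 and y -0.041 left.

```bash
python3 -m crank '[{"dp":[-0.014,-0.0017,0],"delta_rot":[0,0,0],"fingers":-0.5},{"dp":[-0.018,-0.0017,0],"delta_rot":[0,0,0],"fingers":-0.5},{"dp":[-0.018,-0.0017,0],"delta_rot":[0,0,0],"fingers":-0.5},{"dp":[-0.018,-0.0017,0],"delta_rot":[0,0,0],"fingers":-0.5},{"dp":[-0.018,-0.0017,0],"delta_rot":[0,0,0],"fingers":-0.5},{"dp":[-0.018,-0.0017,0],"delta_rot":[0,0,0],"fingers":-0.5},{"dp":[-0.018,-0.0017,0],"delta_rot":[0,0,0],"fingers":-0.5},{"dp":[-0.018,-0.0017,0],"delta_rot":[0,0,0],"fingers":-0.5},{"dp":[-0.018,-0.0017,0],"delta_rot":[0,0,0],"fingers":-0.5},{"dp":[-0.018,-0.0017,0],"delta_rot":[0,0,0],"fingers":-0.5},{"dp":[-0.018,-0.0017,0],"delta_rot":[0,0,0],"fingers":-0.5},{"dp":[-0.018,-0.0017,0],"delta_rot":[0,0,0],"fingers":-0.5}]'
python3 -m crank '[{"dp":[-0.018,-0.0017,0],"delta_rot":[0,0,0],"fingers":-0.5},{"dp":[-0.018,-0.0017,0],"delta_rot":[0,0,0],"fingers":-0.5},{"dp":[-0.018,-0.0017,0],"delta_rot":[0,0,0],"fingers":-0.5},{"dp":[-0.018,-0.0017,0],"delta_rot":[0,0,0],"fingers":-0.5},{"dp":[-0.018,-0.0017,0],"delta_rot":[0,0,0],"fingers":-0.5},{"dp":[-0.018,-0.0017,0],"delta_rot":[0,0,0],"fingers":-0.5},{"dp":[-0.018,-0.0017,0],"delta_rot":[0,0,0],"fingers":-0.5},{"dp":[-0.018,-0.0017,0],"delta_rot":[0,0,0],"fingers":-0.5},{"dp":[-0.014,-0.0017,0],"delta_rot":[0,0,0],"fingers":-0.5},{"dp":[-0.008,-0.0017,0],"delta_rot":[0,0,0],"fingers":-0.5},{"dp":[-0.004,0,0],"delta_rot":[0,0,0],"fingers":-0.5},{"dp":[0,0,0],"delta_rot":[0,0,0],"fingers":-0.5}]'
python3 pl.py
```

```text
t: 11.75
tcp_pos: [0.5063, -0.113, 0.0749]
tool_rot: [0.768, 0.641, 0.0, -0.0]
force: [0.5, 0.4, 0.1]
finger_gap: 0.252
gripper_force: 0.1
t: 12.75
tcp_pos: [0.483, -0.1947, 0.0749]
tool_rot: [0.768, 0.641, 0.0, 0.0]
force: [-0.3, -0.5, 0.4]
finger_gap: 0.25
gripper_force: 0.0
scene 124 [ 0.47903812 -0.22182085  0.00954014] [0.03563818 0.03756497 0.00681123] in tool [-0.02739631  0.0009588 ]
 in mat [np.float64(0.0031130260157096867), np.float64(-2.1686009075697176e-05)]
side 44 [ 0.49396401 -0.21866541  0.00708924] [0.069239   0.03358079 0.00899826] in tool [-0.02162337  0.01508008]
 in mat [np.float64(0.018366189467815163), np.float64(-0.0003047087607917971)]
```

The plate is within about 3 mm of the mat's centre. I back off straight along +x, then lift.

```bash
python3 -m crank '[{"dp":[0.01,0,0],"delta_rot":[0,0,0],"fingers":-0.5},{"dp":[0.03,0,0],"delta_rot":[0,0,0],"fingers":-0.5},{"dp":[0.04,0,0],"delta_rot":[0,0,0],"fingers":-0.5},{"dp":[0.02,0,-0.03],"delta_rot":[0,0,0],"fingers":-0.5},{"dp":[0,0,-0.06],"delta_rot":[0,0,0],"fingers":-0.5},{"dp":[0,0,-0.06],"delta_rot":[0,0,0],"fingers":-0.5},{"dp":[0,0,-0.06],"delta_rot":[0,0,0],"fingers":-0.5},{"dp":[0,0,-0.06],"delta_rot":[0,0,0],"fingers":-0.5},{"dp":[0,0,-0.06],"delta_rot":[0,0,0],"fingers":-0.5},{"dp":[0,0,0],"delta_rot":[0,0,0],"fingers":-0.5},{"dp":[0,0,0],"delta_rot":[0,0,0],"fingers":-0.5},{"dp":[0,0,0],"delta_rot":[0,0,0],"fingers":-0.5}]'
python3 - <<'E'
from station import manip
import cv2
p,d=manip.snapshot("scene");cv2.imwrite("pics/end.png",p[...,::-1])
E
```

```text
t: 13.85
tcp_pos: [0.4915, -0.1442, 0.2395]
tool_rot: [0.767, 0.641, -0.0, -0.001]
force: [-0.1, -0.3, -1.4]
finger_gap: 0.251
gripper_force: 0.0
```

View pics/end.png

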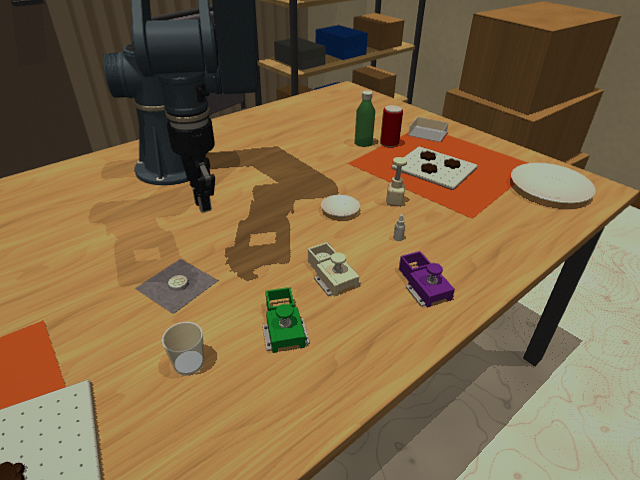

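The plate lies at the centre of the mat at (178,282), the plunger is up at (338,258), the bystanders are where they were, and the arm is clear.

```bash
python3 -c "
from station import manip
print(manip.sign_off())"
```

```text
the job is handed in; nothing more can be done
None
```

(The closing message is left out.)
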